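# Set the grind adjuster from the coarse side

## Task

Set the coffee grinder's grind adjuster to the red flag, not the blue one. Its linkage has play, so first draw the yellow pointer back, by the green grip, until it is at least 3 cm beyond the red flag on the coarse side (the end with three big orange dots), then bring it up towards the fine end until it stands at the red flag. Leave it there with the play still taken up from the coarse side, that is with the grip resting against the fine-side stop of its carriage.

Things in the scene. Friction and masses are not known exactly. Their poses are not given: they have to be found in the camera images.
- grip_mid (a point): Middle of the green upright grip, 28 (x) x 16 (y) x 50 mm high, top 23 mm above this point; pinch from above across its 16 mm. z up, y along the rail from the coarse end (three big orange dots) to the fine end (many small dots). It stands on the aluminium carriage, 70 mm long, with end stops 37 mm below this point. The grey housing, 330 x 90 x 28 mm, end blocks 44 mm high, is bolted down.
- pointer_tip (a point): Tip of the yellow pointer at the middle of the carriage, over the black scale, axes as the grip. The carriage slides along y with about 5 N friction, stays where left, and is moved by the grip. The grip lies 50 mm from the tip in +x, and 15 mm behind to 15 mm ahead of it in y by the play. The pointer starts on the fine side of both flags; it can go at least 45 mm to the coarse side of the red one.
- red_flag: Red flag clipped to the scale's edge, fixed, 18 mm wide, 16 deep, top 34 mm above its foot; origin under its foot, 28 mm above the worktop; z up, y along the rail towards the fine end. The pointer is at the flag when both are level along y. A like blue flag, not to be used, is clipped to the same edge, 25 mm or more to one side.
- drive_grip (a joint): Place of the grip in its play on the carriage, m: 0 = against the coarse-side stop (as when it drags the pointer to coarse), 0.030 = against the fine-side stop (as when it pushes the pointer to fine). Between, it slides with about 1 N without moving the pointer, and stays where it is left.

How it is judged:
By the outcome, as a careful person would: the job done as asked, in the order asked, and still so for the second after the job is handed in, with the robot touching nothing.
It also fails if it takes over 35 s, if anything falls off the work surface, if the arm or the gripper's body presses on something with over 40 N, if the wrist force passes 120 N, or if a joint passes its speed limit or range.

## Robot

A 6-joint arm with a two-finger parallel gripper is mounted at the origin on the work surface; the furniture and walls round the work are solid. World frame = base frame: x ahead of the robot, y to its left, z up, the work surface at z = 0. Lengths are in mm, angles in rad, forces in N, time in s.
With the tool pointing down it reaches from about 350 to 850 mm from the base axis. Payload 8.1 kg.
Tool frame: the origin (TCP) lies at the very end of the fingers, on their centre line; the grasp point (between the pads) lies 19 mm behind it; z points along the fingers, y is the line along which they close (so a half turn about z gives the same grasp; the last joint's range is limited). The gripper opens to 93 mm and grips with 3 to 60 N. Pads are 15 mm wide; open, the fingers measure 128 mm over their backs; the gripper's body (75 mm by 188 mm) begins 65 mm behind the grasp point.
Start: joints at [1.055, 0.13, 1.488, -0, 1.523, -0.085], TCP at [250.539, 545.193, 218.635] pointing down, gripper open.
Joint ranges: [-2.96, 2.96], [-0.89, 2.26], [0.02, 2.5], [-1.34, 4.48], [0, 2.73], [-2.66, 2.66]. Speed limits (rad/s): [2.39, 2.39, 2.79, 3.14, 3.14, 3.14].

## Interface

Orientations are given as a unit quaternion [w, x, y, z].
In Python, from plant import ctrl, kin, vision, job gives the robot as it stands. Calls block until the motion is done:
- ctrl.movep(position, orientation): joint-space move of the TCP to a pose.
- ctrl.movel(position, rate=150, orientation=None, contact_N=None): straight line of the TCP; orientation=None keeps the orientation; rate is the mean speed in mm/s. With contact_N (N) it stops when the force on the tool has changed by that much, and returns True; else False.
- ctrl.goto_joints(angles): joint-space move.
- ctrl.gripper_to(opening, force=None): finger opening in mm; force is the grip in N (None keeps the last); returns when the fingers have stopped.
- ctrl.pause(seconds).
- kin.ik(position, orientation): joint angles nearest the present ones, or None.
- vision.snapshot(name): name is "side" or "top"; returns a dict with "pixels" (400x640x3 uint8, red, green, blue), "depth" (400x640 float32, mm along the optical axis (not along the pixel's ray), 0 where there is no reading), "intrinsics" (3x3 intrinsics, pixels), "origin" and "attitude" of the camera in the world. Camera axes: x right, y up, looking along -z (the intrinsics and any distortion apply to the point x, -y, -z); pixel columns grow to the right and rows downward; lengths in mm; the calibration is good to about 2 mm. A picture is of the moment at which its call begins.
A pose or a line that the arm cannot do raises ctrl.PlanningError and nothing moves.
- job.sign_off(): hands the job in, once; it reports no verdict.
Readings, each from a call of its own:
- ctrl.read_t(): time.
- ctrl.read_joints(): joint angles.
- ctrl.read_dq(): joint speeds.
- ctrl.read_joint_efforts(): joint torques, N m.
- ctrl.read_tcp_pos(): TCP position.
- ctrl.read_ee_rot(): TCP orientation.
- ctrl.read_wrist_force(): force on the tool from outside, world axes, zero at the start.
- ctrl.read_wrist_torque(): the same for the moment, N m.
- ctrl.read_gripper_width(): finger opening in mm.
Only numpy, scipy, OpenCV 4.12 (cv2) and the standard library are available. Lean on these libraries where they do the work, as an engineer would, in place of code of your own. Each camera call takes 0.05 s, during which the arm holds its last target. There are 200 camera calls.

## Working session

There is one attempt and no reset: what is moved stays moved. The work goes in short steps, each a Python script; the robot and the scene stay as the last script left them, time stands still between calls to the robot, and variables do not carry over. Pictures are saved under pics/ and viewed, on a budget of 10 in all, crops included, one or two more only if the job needs it, and the job is handed in when it is done.

```bash
mkdir -p pics
cat > h.py <<'E'
import numpy as np, cv2
from scipy.spatial.transform import Rotation as R
from plant import ctrl, kin, vision, job
def snap(cam,name):
    s=vision.snapshot(cam); cv2.imwrite(f'pics/{name}.png',s['pixels'][:,:,::-1]); np.savez(f'{name}.npz',**{k:np.array(v) for k,v in s.items()}); return s
def rot(a):
    a=np.array(a)
    return a if a.shape==(3,3) else R.from_quat(a,scalar_first=True).as_matrix()
def world(s,u,v,d=None):
    d=s['depth'][v,u] if d is None else d
    K=s['intrinsics']; p=np.array([(u-K[0,2])/K[0,0]*d,-(v-K[1,2])/K[1,1]*d,-d])
    return rot(s['attitude'])@p+s['origin']
E
python3 - <<'E'
from h import *
for c in('top','side'):
    s=snap(c,c+'1'); print(s.keys(),s['intrinsics'],s['origin'],s['attitude'])
print(ctrl.read_t(),ctrl.read_ee_rot())
E
```

```text
dict_keys(['pixels', 'depth', 'intrinsics', 'origin', 'attitude']) [[405.03394875   0.         307.73154722]
 [  0.         405.03394875 196.75462089]
 [  0.           0.           1.        ]] [399.33794323 -17.71604111 941.25136645] [-0.69573606 -0.04015145  0.03875212  0.71612671]
dict_keys(['pixels', 'depth', 'intrinsics', 'origin', 'attitude']) [[514.37315223   0.         308.2965792 ]
 [  0.         514.37315223 194.67724007]
 [  0.           0.           1.        ]] [472.95131244 679.33239248 552.41351597] [-0.04070649 -0.01520599  0.48236036  0.87489442]
0.1 [-2.43570901e-04  2.13743448e-01  9.76889490e-01 -7.76790027e-04]
```

View pics/top1.png

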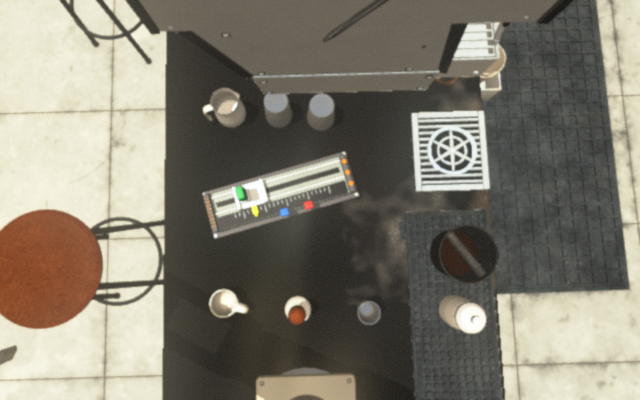

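View pics/side1.png

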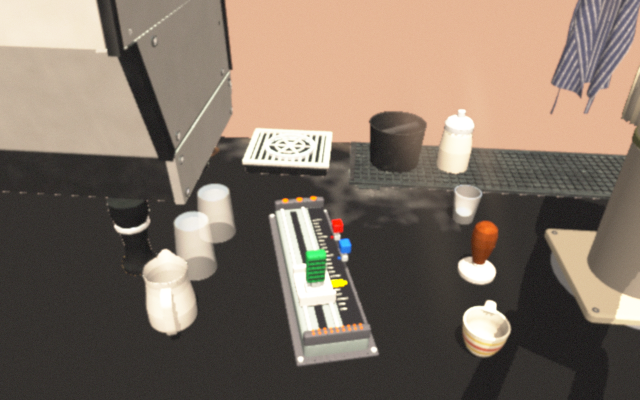

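The top view shows the housing running from (208,215) at the fine end to (352,175) at the coarse end. The grip is near (241,192), the pointer tip (255,211), the blue flag (284,212) and the red flag (309,205). I'll enlarge both views to read these more closely.

Run:
```python
import cv2
a=cv2.imread('pics/top1.png')[145:245,200:365]; b=cv2.imread('pics/side1.png')[190:360,260:390]
cv2.imwrite('pics/c1.png',cv2.resize(a,None,fx=4.8,fy=4.8,interpolation=cv2.INTER_CUBIC))
import numpy as np
from h import *
for c in('top','side'):
    s=dict(np.load(c+'1.npz')); h=cv2.cvtColor(s['pixels'],cv2.COLOR_RGB2HSV)
    roi=np.zeros(h.shape[:2],bool)
    if c=='top': roi[145:245,200:365]=1
    else: roi[190:360,260:390]=1
    for n,lo,hi in(('green',45,80),('yellow',24,35),('red',-1,5),('red2',172,181),('blue',100,125),('orange',6,18)):
        m=((h[...,0]>lo)&(h[...,0]<hi)&(h[...,1]>150)&(h[...,2]>90)&roi).astype(np.uint8)
        k,l,st,ce=cv2.connectedComponentsWithStats(m)
        for i in range(1,k):
            if st[i,4]>9:
                vs,us=np.where(l==i); P=np.array([world(s,u,v) for u,v in zip(us,vs)])
                print(c,n,st[i],ce[i].round(1),np.median(P,0).round(1),P.min(0).round(),P.max(0).round())
```

```text
top yellow [254 207   5   9  23] [256.2 211. ] [472.   99.2  37.8] [463.  96.  27.] [481. 104.  40.]
top red [304 201   9   8  56] [308.2 204.4] [481.7 -17.6  62.1] [399. -26.  56.] [489.  -9. 941.]
top blue [281 209   7   5  23] [284.7 210.9] [468.3  33.   61.8] [463.  29.  60.] [473.  42.  65.]
top orange [342 159   5   5  16] [343.8 160.9] [ 579.3 -101.    45.4] [ 572. -110.    2.] [587. -97.  52.]
top orange [345 170   5   4  15] [347.1 171.7] [ 553.4 -107.1   45.1] [ 551. -112.   40.] [ 558. -102.   48.]
top orange [348 181   6   5  16] [350.6 182.8] [ 529.  -113.9   44.8] [ 524. -124.    5.] [ 534. -108.   47.]
side green [306 250  20  32 376] [314.8 263.2] [505.4 131.4  96.9] [473. 118.  62.] [518. 679. 552.]
side yellow [331 279  17   8 111] [338.5 282.3] [471.7 102.2  36.4] [458.  85.  27.] [483. 679. 552.]
side red [331 219  13  14 142] [337.4 225.5] [478.3 -11.4  55.9] [ 468. -114.   -4.] [491. 679. 552.]
side blue [339 238  13  15 125] [344.9 245.9] [464.1  42.3  55.3] [453. -59.  -3.] [474. 679. 552.]
side orange [310 195   7   5  12] [312.2 196.4] [ 531.7 -189.6   -1.3] [ 521. -196.   -3.] [ 537. -112.   44.]
side orange [296 197   7   4  11] [298.5 197.7] [ 5.568e+02 -1.821e+02 -1.000e-01] [ 546. -184.   -2.] [ 565. -104.   45.]
```

View pics/c1.png

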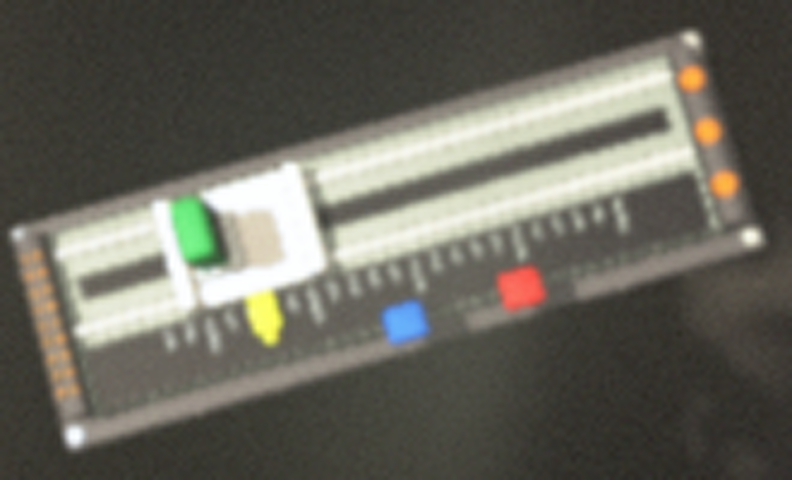

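Run:
```python
from h import *
s=dict(np.load('top1.npz'))
def onz(s,u,v,z):
    a=world(s,u,v,0.); b=world(s,u,v,1000.); return a+(b-a)*(z-a[2])/(b[2]-a[2])
cr=lambda a,b:(200+a/4.8-.4,145+b/4.8-.4)
C=[onz(s,*cr(*p),44) for p in((690,40),(752,237),(17,234),(74,436))]
for c in C: print(c.round(1))
for d in (C[2]-C[0],C[3]-C[1]): print(np.linalg.norm(d),np.degrees(np.arctan2(-d[0],d[1])))
for d in (C[0]-C[1],C[2]-C[3]): print(np.linalg.norm(d),np.degrees(np.arctan2(d[1],d[0])))
for n,p in (('grip',(190,222)),('gripc',(195,235)),('carriage',(290,200)),('mach',None)):
    u,v=cr(*p) if p else (340,80); u,v=round(u),round(v)
    print(n,u,v,s['depth'][v-1:v+2,u-1:u+2].round().tolist(),world(s,u,v).round(1))
for n,p,z in(('griptop',(190,225),105),('tip',(270,341),38),('red',(521,289),62)):print(n,onz(s,*cr(*p),z).round(1))
```

```text
[ 597.  -100.6   44. ]
[ 503.  -125.7   44. ]
[514.4 215.9  44. ]
[420.  189.6  44. ]
327.0478498958247 14.638497253185836
326.1340064911477 14.745885225457002
97.32277960974321 15.003850108242373
97.94409419859971 15.536486124305872
grip 239 191 [[839.0, 840.0, 840.0], [839.0, 838.0, 839.0], [838.0, 838.0, 841.0]] [508.7 124.5 109.9]
gripc 240 194 [[837.0, 839.0, 836.0], [834.0, 837.0, 837.0], [836.0, 843.0, 839.0]] [502.3 122.3 110.7]
carriage 260 186 [[910.0, 898.0, 899.0], [909.0, 901.0, 898.0], [911.0, 908.0, 897.0]] [526.5  88.   49.2]
mach 340 80 [[767.0, 769.0, 769.0], [777.0, 773.0, 776.0], [777.0, 777.0, 778.0]] [705.2 -85.5 197.4]
griptop [508.3 124.9 105. ]
tip [461.6  99.7  38. ]
red [480.2 -17.8  62. ]
```

```bash
cat >> h.py <<'E'
yw=np.radians(14.8); X=np.array([np.cos(yw),np.sin(yw),0]); Y=np.array([-np.sin(yw),np.cos(yw),0]); Z=np.array([0,0,1.])
Q=R.from_matrix(np.c_[np.cross(Y,-Z),Y,-Z]).as_quat(scalar_first=True)
def at(t,s,z): return t*X+s*Y+z*Z
def onz(s,u,v,z):
    a=world(s,u,v,0.); b=world(s,u,v,1000.); return a+(b-a)*(z-a[2])/(b[2]-a[2])
E
python3 - <<'E'
from h import *
s=dict(np.load('top1.npz'))
P=np.array([[world(s,u,v) for u in range(150,450)] for v in range(40,150)]).reshape(-1,3); P=P[P[:,2]<900]
for a,b in((60,120),(120,200),(200,400),(400,700)):
    q=P[(P[:,2]>a)&(P[:,2]<b)&(P[:,1]>-250)&(P[:,1]<200)]; print(a,b,len(q),np.percentile(q[:,0],[1,5]) if len(q) else '')
for p in (at(523,-8,190),at(523,-8,75),at(523,-192,75),at(523,-125,75)): print(p.round(),kin.ik(p,Q))
ctrl.gripper_to(60); ctrl.movep(at(523,-8,170),Q); print(ctrl.read_t(),ctrl.read_tcp_pos())
s=snap('side','side2'); c=s['pixels'][120:330,210:450]
cv2.imwrite('pics/c2.png',cv2.resize(c[:,:,::-1],None,fx=2.8,fy=2.8,interpolation=cv2.INTER_CUBIC))
E
```

```text
60 120 1467 [669.5361643  673.39653259]
120 200 1956 [702.78757245 704.33426331]
200 400 8841 [701.98859213 703.0349127 ]
400 700 8 [671.15381377 671.24373132]
[508. 126. 190.] [ 1.44971263e-01 -6.34505603e-02  1.73876746e+00 -4.44089210e-16
  1.46627576e+00 -1.68413379e+00]
[508. 126.  75.] [ 1.44971263e-01  4.19542044e-02  1.85252991e+00 -4.44089210e-16
  1.24710854e+00 -1.68413379e+00]
[555. -52.  75.] [-1.85558811e-01  1.31468409e-01  1.75735976e+00 -4.44089210e-16
  1.25276448e+00 -2.01466387e+00]
[538.  13.  75.] [-7.16553817e-02  8.08543807e-02  1.81188605e+00 -4.44089210e-16
  1.24885223e+00 -1.90076044e+00]
2.6333 [507.6849352  126.52775219 170.15724109]
```

View pics/c2.png

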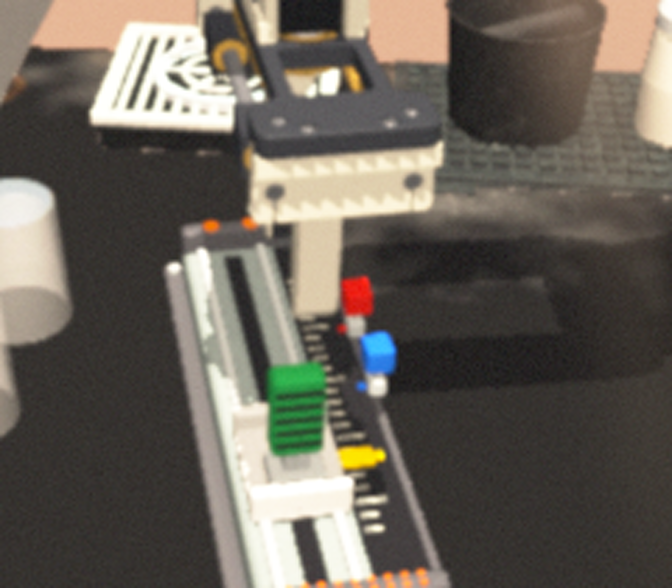

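The open gripper is above the green grip (crop (297,375)) and nothing is in the way, so I'll go down, pinch and draw back.

Run:
```python
from h import *
print(ctrl.movel(at(523,-8,80),120,Q,contact_N=15)); ctrl.gripper_to(5,30); print(ctrl.read_gripper_width(),ctrl.read_tcp_pos(),ctrl.read_wrist_force())
if 12<ctrl.read_gripper_width()<20:
    print(ctrl.movel(at(523,-192,80),90,Q,contact_N=30)); print(ctrl.read_tcp_pos(),ctrl.read_wrist_force(),ctrl.read_gripper_width())
print(ctrl.read_t())
for n in('top','side'):snap(n,n+'3')
a=cv2.imread('pics/top3.png')[145:245,230:365]; b=cv2.imread('pics/side3.png')[160:340,260:390]
f=lambda i,k:cv2.resize(i,None,fx=k,fy=k,interpolation=cv2.INTER_CUBIC)
a=f(a,3.2);b=f(b,2.5);o=np.zeros((450,432+325,3),np.uint8);o[:a.shape[0],:432]=a;o[:b.shape[0],432:]=b;cv2.imwrite('pics/c3.png',o)
```

```text
False
15.67072983397794 [507.76490186 125.79517873  80.06068305] [-0.01888813 -0.10964375  0.57511793]
False
[554.88084617 -52.50735268  80.0669422 ] [0.69600448 4.00594423 1.39596188] 15.575062819907057
6.5417
```

View pics/c3.png

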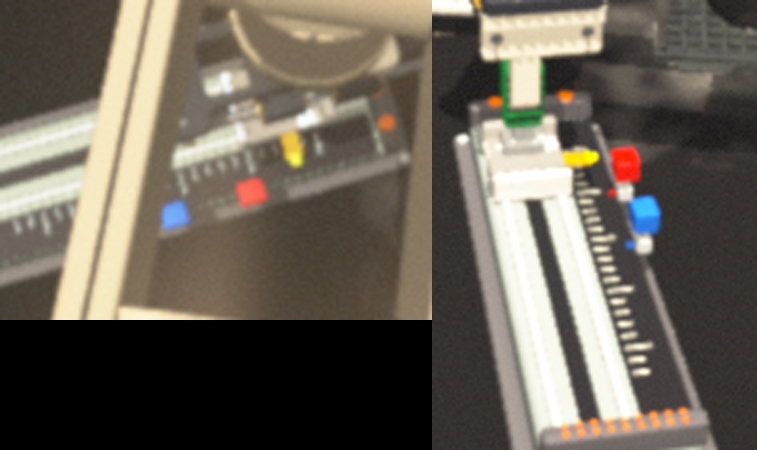

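The top crop shows the pointer tip at (294,163), on the coarse side of the red flag at (251,192). I'll work out that margin in mm.

Run:
```python
from h import *
s=dict(np.load('top3.npz')); S=dict(np.load('side3.npz'))
for n,u,v,z in(('tip',321.5,195.6,38),('red',308.1,204.7,62)):
    p=onz(s,u,v,z); print(n,p.round(1),'t',(p@X).round(1),'s',(p@Y).round(1))
g=lambda a,b:(260+(a-432)/2.5-.3,160+b/2.5-.3)
for n,a,b,z in(('tip',598,157,38),('redfoot',625,193,30),('redtopfront',625,165,55)):
    p=onz(S,*g(a,b),z); print(n,p.round(1),'t',(p@X).round(1),'s',(p@Y).round(1))
```

```text
tip [502.3 -48.3  38. ] t 473.3 s -175.1
red [480.5 -17.7  62. ] t 460.0 s -139.8
tip [498.1 -46.   38. ] t 469.8 s -171.7
redfoot [478.  -17.3  30. ] t 457.7 s -138.9
redtopfront [479.  -14.7  55. ] t 459.3 s -136.6
```

Run:
```python
from h import *
print(ctrl.movel(at(523,-196,80),60,Q,contact_N=20)); print(ctrl.read_wrist_force())
print(ctrl.movel(at(523,-128,80),60,Q,contact_N=30)); print(ctrl.read_tcp_pos()@Y,ctrl.read_wrist_force(),ctrl.read_gripper_width(),ctrl.read_t())
for n in('top','side'):snap(n,n+'4')
a=cv2.imread('pics/top4.png')[170:235,265:345]; b=cv2.imread('pics/side4.png')[190:290,290:380]
f=lambda i,k:cv2.resize(i,None,fx=k,fy=k,interpolation=cv2.INTER_CUBIC)
a=f(a,5);b=f(b,4);o=np.zeros((400,760,3),np.uint8);o[:a.shape[0],:400]=a;o[:b.shape[0],400:]=b;cv2.imwrite('pics/c4.png',o)
```

```text
False
[0.36017193 1.90787195 1.58864238]
False
-127.46134169714593 [ 2.66690137 -1.82202548  0.06542119] 15.885674164079042 8.175
```

View pics/c4.png

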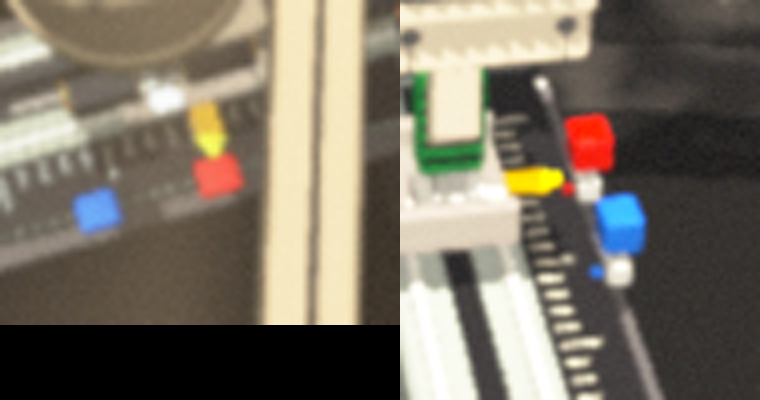

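In the top half the pointer tip is at (213,155) and the red flag at (217,176). In the side half the tip is at (563,181) and the flag's red toe at (568,188). I'll compute the offset.

Run:
```python
from h import *
s=dict(np.load('top4.npz')); S=dict(np.load('side4.npz'))
T=lambda a,b:(265+a/5-.4,170+b/5-.4); G=lambda a,b:(290+(a-400)/4-.4,190+b/4-.4)
def show(n,s,uv,z):
    p=onz(s,*uv,z); print(n,p.round(1),'t',(p@X).round(1),'s',(p@Y).round(1))
for z in(33,38):show('tip top',s,T(213,155),z);show('tip side',S,G(563,181),z)
show('pointer base top',s,T(204,108),38);show('pointer base side',S,G(512,181),38)
show('red top',s,T(218,176),62)
for z in (28,33): show('toe side',S,G(568,188),z)
show('pole foot side',S,G(589,190),30)
# all 4 corners of the flag's top face in the side view
for a,b in((566,123),(607,117),(614,160),(572,168)): show('redcorner',S,G(a,b),62 if b<130 else 46)
u,v=[round(x) for x in G(540,181)]; print('yellow depth z',world(S,u,v))
u,v=[round(x) for x in T(208,130)]; print('yellow depth z top',world(s,u,v))
u,v=[round(x) for x in T(218,176)]; print('red z top',world(s,u,v))
u,v=[round(x) for x in G(568,188)]; print('toe',world(S,u,v))
```

```text
tip top [492.5 -15.9  33. ] t 472.1 s -141.2
tip side [489.2 -17.9  33. ] t 468.4 s -142.3
tip top [492.  -15.9  38. ] t 471.6 s -141.1
tip side [489.  -11.2  38. ] t 469.9 s -135.8
pointer base top [513.3 -12.5  38. ] t 493.1 s -143.2
pointer base side [510.2  -9.   38. ] t 491.0 s -139.0
red top [480.3 -17.9  62. ] t 459.8 s -140.0
toe side [487.  -19.9  28. ] t 465.8 s -143.6
toe side [486.9 -13.2  33. ] t 467.3 s -137.2
pole foot side [478.1 -16.8  30. ] t 457.9 s -138.3
redcorner [489.  -19.1  62. ] t 467.9 s -143.4
redcorner [472.3 -25.2  62. ] t 450.2 s -145.0
redcorner [468.3 -17.2  46. ] t 448.4 s -136.3
redcorner [485.5  -9.8  46. ] t 466.9 s -133.5
yellow depth z [497.90181167 -10.11961192  37.81144036]
yellow depth z top [502.36942514 -13.54927319  38.56821549]
red z top [479.86654768 -17.45768047  61.64625768]
toe [486.1822711  -14.38136436  31.36179392]
```

```bash
cat >> h.py <<'E'
def cent(s,n,z,roi):
    h=cv2.cvtColor(s['pixels'],cv2.COLOR_RGB2HSV).astype(int); r=np.zeros(h.shape[:2],bool); r[roi]=1
    H=h[...,0]; k={'y':(H>15)&(H<35),'r':(H<8)|(H>172)}[n]&(h[...,1]>120)&(h[...,2]>70)&r
    v,u=np.where(k); P=np.array([onz(s,a,b,z) for a,b in zip(u,v)]); ps=P@Y; pt=P@X
    print(n,len(u),'t',pt.min().round(),pt.max().round(),'s mean %.1f mid %.1f'%(ps.mean(),(ps.min()+ps.max())/2)); return u,v
E
python3 - <<'E'
from h import *
A=(slice(180,215),slice(295,320))
for n in('top3','top4'):
    s=dict(np.load(n+'.npz')); cent(s,'y',38,(slice(180,203),slice(295,330))); cent(s,'r',62,A)
# pre-grasp images for calibration of tip vs grip
s=dict(np.load('top1.npz')); cent(s,'y',38,(slice(200,220),slice(245,265))); cent(s,'r',62,A)
E
```

```text
y 63 t 471.0 495.0 s mean -176.8 mid -176.5
r 71 t 451.0 469.0 s mean -140.2 mid -140.2
y 63 t 471.0 494.0 s mean -142.6 mid -142.8
r 68 t 451.0 468.0 s mean -139.9 mid -140.1
y 56 t 471.0 493.0 s mean -22.8 mid -22.8
r 72 t 451.0 469.0 s mean -140.2 mid -140.2
```

The centroids match the kinematics: the pointer is 2.6 mm short of the flag. I'll push it that far, release, rise and check.

Run:
```python
from h import *
ctrl.movel(at(523,-125.3,80),30,Q,contact_N=30); ctrl.pause(.3); print(ctrl.read_tcp_pos()@Y,ctrl.read_wrist_force()@Y)
s=snap('top','top5'); cent(s,'y',38,(slice(180,203),slice(295,330)))
ctrl.gripper_to(50); ctrl.movel(at(523,-125,170),150,Q); ctrl.movep(np.array([400,320,230.]),Q); print(ctrl.read_t())
A=(slice(180,215),slice(295,320))
s=snap('top','top6'); S=snap('side','side6'); cent(s,'y',38,(slice(180,203),slice(295,330))); cent(s,'r',62,A)
a=cv2.imread('pics/top6.png')[150:240,230:350]; b=cv2.imread('pics/side6.png')[170:290,270:380]
f=lambda i,k:cv2.resize(i,None,fx=k,fy=k,interpolation=cv2.INTER_CUBIC)
a=f(a,3.5);b=f(b,3);o=np.zeros((360,750,3),np.uint8);o[:a.shape[0],:420]=a;o[:,420:]=b;cv2.imwrite('pics/c6.png',o)
```

```text
-125.26702898222541 -3.0112423580707457
y 64 t 471.0 495.0 s mean -140.3 mid -140.2
11.6667
y 57 t 471.0 494.0 s mean -140.0 mid -140.2
r 67 t 451.0 469.0 s mean -140.3 mid -140.2
```

View pics/c6.png

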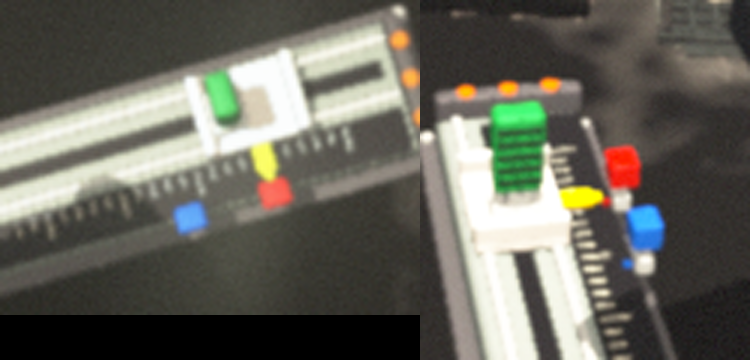

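The pointer (265,178 in the crop) is level with the red flag (275,192). The grip (222,95) is at the fine end of its slot, and the arm is clear.

```bash
python3 -c "
from h import *
job.sign_off()"
```

```text
the job is handed in; nothing more can be done
```

The grind adjuster is set to the red flag and the job is handed in.

- **Draw back:** I pinched the green grip and drew the pointer to the coarse side. It measured about 36.5 mm beyond the red flag, and I then pulled it about 3 mm further without measuring again.
- **Bring up:** I pushed it towards the fine end and stopped 2.6 mm short to check. I then closed that gap, released the grip and moved the arm clear. The robot's clock read 11.7 s.
- **Final top-camera check:** The pointer centre is at -140.1 mm along the rail and the red flag at -140.2 mm. The grip was 14.9 mm ahead of the pointer just before release (15 mm nominal). The last picture shows it still at the fine end of its slot, so the play is taken up from the coarse side.
- **Disagreement:** Side-camera readings differed from the top camera by up to about 5 mm, because they depend heavily on the assumed height. I went by the top camera, which agreed with the arm's own position.

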